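Sort the excavation finds into their boxes

TASK

Sort the five finds in the brown tray: lay the two potsherds in the card box that already holds a sherd, lay the two animal bones in the card box that already holds a bone, and seat the die fully home in the empty square well of the wooden small-finds tray. Everything is fragile: set each piece down rather than dropping it, lying on the floor of its box and not on top of another, and leave the pieces already in the boxes where they lie.

Things in the scene. Friction and masses are not known exactly. Their poses are not given: they have to be found in the camera images.
- wall_sherd_center (a point): Potsherd: curved piece of pot wall, orange-brown clay with a dark painted band, hollow side down. 56 mm along its x (curved), 44 mm along its y (straight: grip across this), 17 mm high, 10 mm thick, 50 g. Loose in the brown finds tray (inner floor 4 mm above the desk, rim 21 mm), 70 mm or more from the next find. Site at its centre, half-way up; z up.
- handle_sherd_center (a point): Potsherd: broken jug handle, red-brown ribbed strap, 28 mm wide along its y (grip across this), 18 mm high; at its +x end a stub of pot wall, 44 mm wide, 26 mm high, begins 22 mm from the centre. 60 mm long, 50 g. Loose in the brown finds tray (inner floor 4 mm above the desk, rim 21 mm), 70 mm or more from the next find. Site at its centre, half-way up; z up.
- knucklebone_center (a point): Animal bone: dull tan knucklebone, two rounded condyles at each end. 60 mm along its x, 30 mm along its y (grip across this), 26 mm high, 45 g. Loose in the brown finds tray (inner floor 4 mm above the desk, rim 21 mm), 70 mm or more from the next find. Site at its centre, half-way up; z up.
- toe_bone_center (a point): Animal bone: dull tan toe bone, 64 mm along its x, waist 22 mm wide along its y (grip across this) for 15 mm either side of the centre, ends 34 and 30 mm wide, 28 mm high, 45 g. Loose in the brown finds tray (inner floor 4 mm above the desk, rim 21 mm), 70 mm or more from the next find. Site at its centre, half-way up; z up.
- die_center (a point): Gaming die: 28 mm cube of yellow bone with dark pips, 38 g; x and y square to its sides. Loose in the brown finds tray (inner floor 4 mm above the desk, rim 21 mm), 70 mm or more from the next find. Site at its centre, half-way up; z up.
- sherd_box: Sherd box: open brown card box lined with white paper; one orange sherd already lies at its +x end. 230 mm along x, 150 mm along y, walls 4 mm; inner floor 4 mm and rim 32 mm above the desk. Origin under its middle at desk height. Fixed. Room for three pieces in a row along x, 70 mm apart.
- bone_box: Bone box: open blue-grey card box lined with white paper; one tan knucklebone already lies at its -x end. 230 mm along x, 150 mm along y, walls 4 mm; inner floor 4 mm and rim 32 mm above the desk. Origin under its middle at desk height. Fixed. Room for three pieces in a row along x, 70 mm apart.
- square_well (a point): Empty square well in the small-finds tray, a fixed pale wooden board 160 x 130 x 22 mm whose three round wells hold sunken bone counters. 36 mm square, 10 mm deep, floor of green felt. Site: middle of the well's bottom, 12 mm above the desk, 10 mm below the board's top; x, y square to its sides. The die drops in only if turned square to it within 15 degrees.
- kept_sherd_center (a point): The sherd already in the sherd box, about 70 mm towards +x from the box's middle: 46 x 48 mm, 13 mm high, loose, 55 g. Site at its centre, half-way up.
- kept_bone_center (a point): The darker knucklebone already in the bone box, about 70 mm towards -x from the box's middle: 57 x 29 mm, 25 mm high, loose, 42 g. Site at its centre, half-way up.

How it is judged (in metres and radians):
At the end, for the whole second after the job is handed in: Both sherds lie in the sherd box and both bones in the bone box, on its floor, not piled (centre at most 7 mm higher than lying flat), the earlier pieces still in there too; the die is in the square well (within 8 mm of its axis, within 2.5 mm of fully home); all released, at rest (x of wall_sherd_center in the frame of sherd_box between -0.11 and 0.11 m and y of wall_sherd_center in the frame of sherd_box between -0.07 and 0.07 m and z of wall_sherd_center in the frame of sherd_box below 0.019 m and x of handle_sherd_center in the frame of sherd_box between -0.11 and 0.11 m and y of handle_sherd_center in the frame of sherd_box between -0.07 and 0.07 m and z of handle_sherd_center in the frame of sherd_box below 0.024 m and x of knucklebone_center in the frame of bone_box between -0.11 and 0.11 m and y of knucklebone_center in the frame of bone_box between -0.07 and 0.07 m and z of knucklebone_center in the frame of bone_box below 0.024 m and x of toe_bone_center in the frame of bone_box between -0.11 and 0.11 m and y of toe_bone_center in the frame of bone_box between -0.07 and 0.07 m and z of toe_bone_center in the frame of bone_box below 0.025 m and x of kept_sherd_center in the frame of sherd_box between -0.11 and 0.11 m and y of kept_sherd_center in the frame of sherd_box between -0.07 and 0.07 m and z of kept_sherd_center in the frame of sherd_box below 0.017 m and x of kept_bone_center in the frame of bone_box between -0.11 and 0.11 m and y of kept_bone_center in the frame of bone_box between -0.07 and 0.07 m and z of kept_bone_center in the frame of bone_box below 0.023 m and horizontal distance between die_center and square_well below 0.008 m and z of die_center in the frame of square_well below 0.0165 m and linear speed of each of wall_sherd, handle_sherd, knucklebone, toe_bone, die below 0.02 m/s); the robot touches nothing.
It fails at once if a find is dropped (falls freely by more than about 3 cm) ((contact force between wall_sherd and the fingers below 0.01 N and linear speed of wall_sherd above 0.8 m/s) or (contact force between handle_sherd and the fingers below 0.01 N and linear speed of handle_sherd above 0.8 m/s) or (contact force between knucklebone and the fingers below 0.01 N and linear speed of knucklebone above 0.8 m/s) or (contact force between toe_bone and the fingers below 0.01 N and linear speed of toe_bone above 0.8 m/s) or (contact force between die and the fingers below 0.01 N and linear speed of die above 0.8 m/s)).
It fails at once if the sherd already in its box is pushed more than 2 cm aside (distance of kept_sherd_center from where it was at the start of the episode above 0.02 m).
It fails at once if the bone already in its box is pushed more than 2 cm aside (distance of kept_bone_center from where it was at the start of the episode above 0.02 m).
It also fails if it takes over 144 s, if anything falls off the work surface, if the arm or the gripper's body presses on something with over 40 N, if the wrist force passes 120 N, or if a joint passes its speed limit or range.

ROBOT

A 6-joint arm with a two-finger parallel gripper is mounted at the origin on the work surface. World frame = base frame: x ahead of the robot, y to its left, z up, the work surface at z = 0. Lengths are in mm, angles in rad, forces in N, time in s.
With the tool pointing down it reaches from about 350 to 775 mm from the base axis. Payload 7.3 kg.
Tool frame: the origin (TCP) lies midway between the tips of the shut fingers; the grasp point (between the pads) lies 19 mm behind it; z points along the fingers, y is the direction in which the jaws open and shut (so a half turn about z gives the same grasp; the last joint's range is limited). The gripper opens to 92 mm and grips with 3 to 60 N. Pads are 19 mm wide; open, the fingers measure 130 mm over their backs; the gripper's body (75 mm by 190 mm) begins 47 mm behind the grasp point.
Start: joints at [1.092, 0.342, 1.524, -0, 1.275, -0.146], TCP at [171.499, 496.219, 226.741] pointing down, gripper open.
Joint ranges: [-2.53, 2.53], [-0.77, 2.02], [0.04, 2.7], [-1, 4.14], [0.28, 2.66], [-3.11, 3.11]. Speed limits (rad/s): [2.57, 2.57, 3.14, 3.14, 3.14, 3.14].

INTERFACE

Orientations are given as [roll, pitch, yaw] about the fixed x, y, z axes, in that order (R = Rz(yaw) Ry(pitch) Rx(roll)).
In Python, from plant import readout, optics, job gives the robot as it stands.
- The arm moves only by the tool drive_tool, never from a script. Its argument "series" is a list of rows, each a list of 4 numbers: the shift along the world's x, y, z in mm, then the turn about the world's z in degrees. A call has 1 to 12 rows; each row shifts and turns the commanded pose from where the row before left it; what a row does not reach is not made up. A row lasts 1/10 s, in which the tool goes at most 50 mm and 8.59 degrees, less where a joint would pass 70% of its speed; a pose out of reach is approached as far as the arm can. A call with a gripper value outside its range is refused whole. "hand" is the closure, from 0 (fully open) to 1 (shut), set as the call begins (left out, the last holds). The fingers move at their own pace and stop on an object; the grip force is fixed at half the most. Time passes only in rows, so rows that do not move let the fingers close. It gives the time, the measured TCP pose, the force and the opening at its end, in the units of the state.
- readout.get_obs(): the state, without advancing time (a new reading comes with each control period).
- optics.capture(name): name is "scene" or "side" or "wrist"; returns a dict with "image" (480x640x3 uint8, blue, green, red), "depth" (480x640 float32, mm along the optical axis (not along the pixel's ray), 0 where there is no reading), "vfov" (degrees; the focal length in pixels is half the picture's height over the tangent of half this angle, whatever the lens; pixels are square), "cx", "cy" (the principal point, pixels), "eye" and "rotation" of the camera in the world. Camera axes: x right, y down, z forward; pixel columns grow to the right and rows downward; lengths in mm; the calibration is good to about 2 mm. A picture is of the moment at which its call begins.
- job.close_job(): hands the job in, once; it reports no verdict.
The state is a dict: "time": time; "joint_positions": joint angles; "dq": joint speeds; "tau": joint torques, N m; "tool_pos": TCP position; "tcp_rot": TCP orientation; "contact_force": force on the tool from outside, world axes, zero at the start; "moment": the same for the moment, N m; "grip_width": finger opening in mm.
Only numpy, scipy, OpenCV 4.12 (cv2) and the standard library are available. Lean on these libraries where they do the work, as an engineer would, in place of code of your own. Each camera call takes 0.05 s, during which the arm holds its last target.

## Working session

There is one attempt and no reset: what is moved stays moved. The work goes in short steps, Python scripts to look and compute and a tool call to move; the robot and the scene stay as the last step left them, time stands still between calls to the robot, and variables do not carry over. Pictures are saved under pics/ and viewed, and the job is handed in when it is done.

Besides the shell and the picture viewer there is one more tool, called after "Emit:" by a JSON object that holds its "name" and its "arguments". drive_tool: Moves the arm, as the interface text tells. Its arguments: {"type":"object","properties":{"series":{"type":"array"},"hand":{"type":"number"}},"required":["series"]}

```bash
mkdir -p pics; ls
python3 - <<'E'
from plant import readout, optics
import cv2,pickle
print(readout.get_obs())
for n in ["scene","side","wrist"]:
    c=optics.capture(n)
    cv2.imwrite(f"pics/{n}0.png",c["image"]); pickle.dump(c,open(f"{n}0.pkl","wb"))
    print(n,c["vfov"],c["cx"],c["cy"],c["eye"],c["rotation"],(c["depth"]>0).mean())
E
```

```text
pics
{'time': 0.0, 'joint_positions': array([ 1.09199299e+00,  3.42707717e-01,  1.52503416e+00,  2.14536153e-05,
        1.27540079e+00, -1.45998990e-01]), 'dq': array([-3.55853909e-04,  1.56987348e-03,  1.60648675e-03,  3.24362720e-04,
       -2.04678470e-03, -5.81658215e-05]), 'tau': array([-5.28622677e-04, -4.31251752e+01, -2.44213057e+01,  7.18204002e-02,
        5.62207494e-02, -1.15008074e-04]), 'tool_pos': array([171.29355789, 495.83017098, 226.04677313]), 'tcp_rot': array([-3.14006211e+00, -2.45793804e-04,  2.80878186e+00]), 'contact_force': array([-0.62590525, -0.31234054,  0.04552223]), 'moment': array([ 0.01135165, -0.03649372, -0.03457597]), 'grip_width': 91.85359965415213}
scene 51.295887337315335 310.69334290078945 239.89876378075363 [1000.05461018  776.74272116  719.15983797] [-2.20046348e+00 -1.73983049e-03  2.59876930e+00] 0.9959798177083333
side 51.97311864671776 319.3427226784364 233.0318247319235 [ -30.58618203 -654.38778175  687.55598178] [-2.2078765  -0.00955241 -0.6835137 ] 0.99607421875
wrist 65.99742080697773 315.0482333835594 235.971861370326 [108.72691465 517.63498765 384.54157139] [2.88560152e+00 1.59587980e-03 1.23766780e+00] 0.9778450520833334
```

View pics/scene0.png

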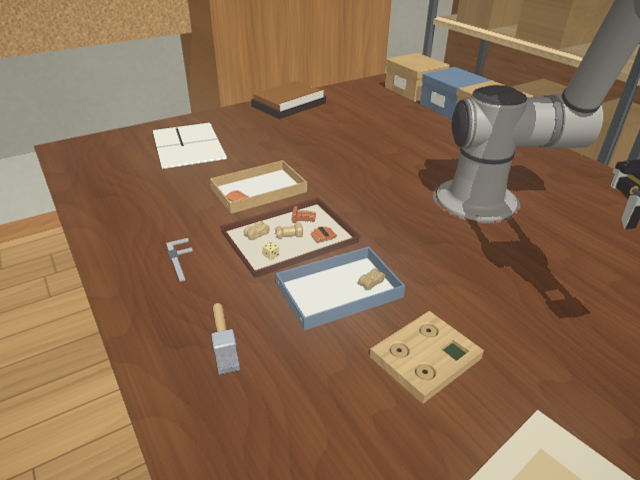

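View pics/side0.png

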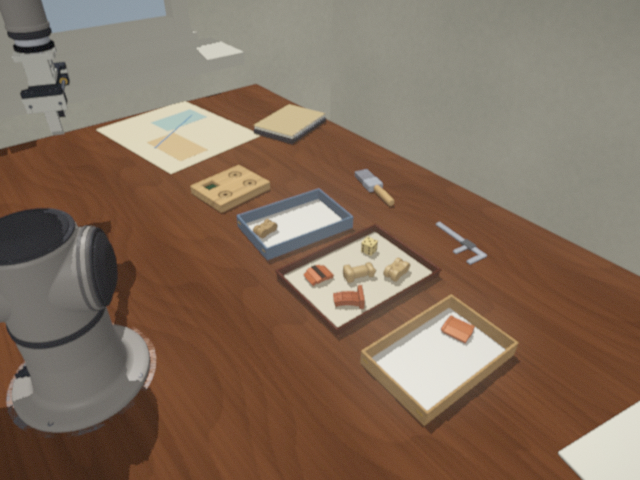

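View pics/wrist0.png

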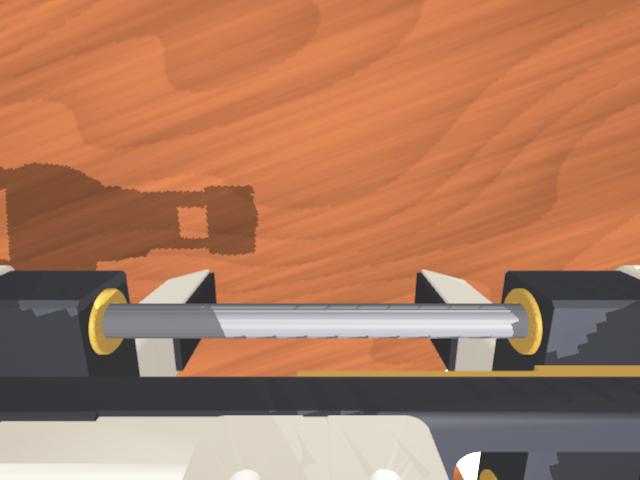

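```bash
cat > h.py <<'E'
import numpy as np, cv2, pickle
from scipy.spatial.transform import Rotation as R
def K(c):
    f=240/np.tan(np.radians(c["vfov"])/2); return f
def Rm(c):
    r=np.array(c["rotation"]); return r if r.shape==(3,3) else R.from_euler('xyz',r).as_matrix()
def cloud(c):
    f=K(c); v,u=np.mgrid[0:480,0:640]; d=c["depth"]
    p=np.stack([(u-c["cx"])/f*d,(v-c["cy"])/f*d,d],-1)
    return p@Rm(c).T+np.array(c["eye"])
def rays(c,uv,z):
    uv=np.atleast_2d(uv).astype(float); f=K(c)
    d=np.stack([(uv[:,0]-c["cx"])/f,(uv[:,1]-c["cy"])/f,np.ones(len(uv))],-1)@Rm(c).T
    e=np.array(c["eye"]); return e+d*((z-e[2])/d[:,2])[:,None]
def rect(c,z,x0,x1,y0,y1,s):
    # top-down: col = (y1-y)*s , row=(x1-x)*s
    pix=np.float32([[100,100],[540,100],[540,400],[100,400]])
    src=[];dst=[]
    f=K(c);e=np.array(c["eye"])
    for x,y in [(x0,y0),(x0,y1),(x1,y1),(x1,y0)]:
        q=(np.array([x,y,z])-e)@Rm(c); src.append([q[0]/q[2]*f+c["cx"],q[1]/q[2]*f+c["cy"]]); dst.append([(y1-y)*s,(x1-x)*s])
    H=cv2.getPerspectiveTransform(np.float32(src),np.float32(dst))
    return cv2.warpPerspective(c["image"],H,(int((y1-y0)*s),int((x1-x0)*s)),flags=cv2.INTER_CUBIC)
E
python3 - <<'E'
from h import *
for n in ["scene","side"]:
    c=pickle.load(open(n+"0.pkl","rb")); P=cloud(c)
    if n=="scene": pts=[(300,400),(260,187),(290,214),(340,287),(426,355),(285,231),(257,231),(271,250),(304,214),(323,235),(236,196),(372,279),(455,351)]
    else: pts=[(300,170),(440,370),(358,273),(290,220),(397,268),(370,245),(348,298),(318,274),(457,329),(265,228),(211,186)]
    for u,v in pts: print(n,u,v,P[v,u].round(1))
E
```

```text
scene 300 400 [743.3 318.5   0.8]
scene 260 187 [ 484.7 -353.3    5.5]
scene 290 214 [ 479.1 -189.1    4.3]
scene 340 287 [527.4 117.6   4.9]
scene 426 355 [509.3 366.9  23.1]
scene 285 231 [ 540.5 -103.1   23.8]
scene 257 231 [ 599.5 -135.9   25.4]
scene 271 250 [608.4 -45.   30.5]
scene 304 214 [ 463.1 -144.    24.1]
scene 323 235 [467.9 -45.8  20.4]
scene 236 196 [ 571.9 -321.3   19.4]
scene 372 279 [469.3 151.5  26.7]
scene 455 351 [451.6 382.4  15. ]
side 300 170 [711.7 333.8  -3.3]
side 440 370 [ 471.9 -373.2    3.1]
side 358 273 [ 517.5 -117.    21.9]
side 290 220 [535.8 143.1   3.8]
side 397 268 [ 585.7 -160.8   28.4]
side 370 245 [592.2 -73.8  32.1]
side 348 298 [ 451.1 -160.4   24.1]
side 318 274 [451.8 -67.9  21.4]
side 457 329 [ 558.9 -338.2   15.4]
side 265 228 [453.6 126.8  26.2]
side 211 186 [462.8 397.4   6.4]
```

Run:
```python
from h import *
c=pickle.load(open("wrist0.pkl","rb"))
for uv in [(315,0),(315,120),(315,236),(0,120),(640,120),(315,270)]: print(uv,rays(c,uv,10).round(0))
for n in ["scene","side"]:
    c=pickle.load(open(n+"0.pkl","rb"))
    im=rect(c,20,380,660,-450,480,0.85); cv2.imwrite(f"pics/r{n}0.png",im); print(im.shape)
```

```text
(315, 0) [[ -6. 557.  10.]]
(315, 120) [[ 91. 523.  10.]]
(315, 236) [[201. 485.  10.]]
(0, 120) [[ -8. 234.  10.]]
(640, 120) [[194. 820.  10.]]
(315, 270) [[237. 473.  10.]]
(238, 790, 3)
(238, 790, 3)
```

View pics/rscene0.png

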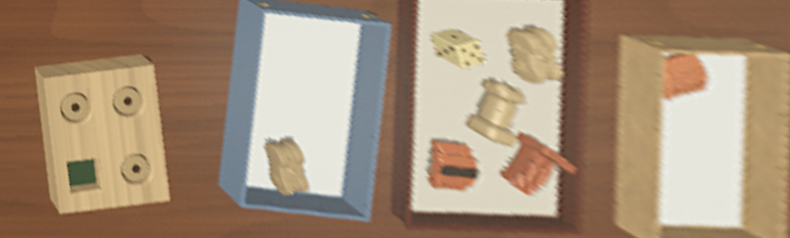

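View pics/rside0.png

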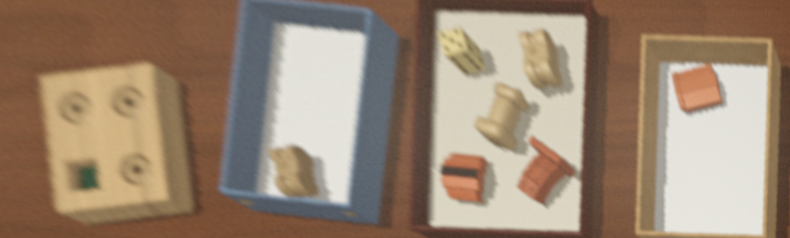

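Emit:
{"name": "drive_tool", "arguments": {"series": [[28,-19,3,-6.45],[28,-19,3,-6.45],[28,-19,3,-6.45],[28,-19,3,-6.45],[28,-19,3,-6.45],[28,-19,3,-6.45],[28,-19,3,-6.45],[28,-19,3,-6.45],[28,-19,3,-6.45],[28,-19,3,-6.45],[28,-19,3,-6.45],[0,0,0,0]]}}

```text
time: 1.35
tool_pos: [482.5, 284.8, 259.4]
tcp_rot: [3.141, 0.001, 1.564]
contact_force: [-0.3, 1.2, -0.2]
grip_width: 91.7
```

```bash
cat > snap.py <<'E'
import sys,pickle,cv2
from plant import readout, optics
import numpy as np
o=readout.get_obs(); print(round(o["time"],2),o["tool_pos"].round(1),o["tcp_rot"].round(4),o["joint_positions"].round(2),o["contact_force"].round(1),round(o["grip_width"],1))
n,tag=sys.argv[1:3]
c=optics.capture(n); cv2.imwrite(f"pics/{tag}.png",c["image"]); pickle.dump(c,open(tag+".pkl","wb")); print(np.array(c["eye"]).round(1))
E
python3 snap.py wrist wboard
```

```text
1.35 [482.5 284.8 259.4] [3.1405e+00 9.0000e-04 1.5639e+00] [ 0.4   0.38  1.37 -0.    1.39  0.4 ] [-0.3  1.2 -0.2] 91.7
[484.3 352.3 417.7]
```

View pics/wboard.png

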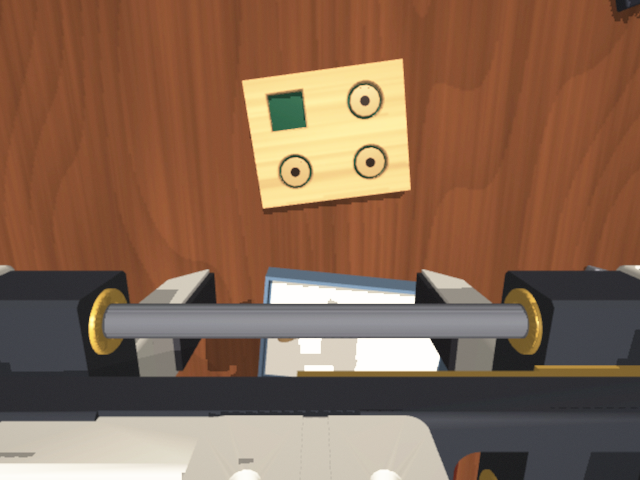

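Emit:
{"name": "drive_tool", "arguments": {"series": [[3,-44,0,0],[3,-44,0,0],[3,-44,0,0],[3,-44,0,0],[3,-44,0,0],[3,-44,0,0],[0,0,0,0],[0,0,0,0]]}}

```text
time: 2.2
tool_pos: [497.0, 23.4, 259.6]
tcp_rot: [-3.141, -0.001, 1.57]
contact_force: [0.0, -0.7, -0.3]
grip_width: 91.6
```

```bash
python3 snap.py wrist wbone
```

```text
2.2 [497.   23.4 259.6] [-3.1411e+00 -7.0000e-04  1.5700e+00] [-0.11  0.27  1.54  0.    1.34 -0.11] [ 0.  -0.7 -0.3] 91.6
[498.7  90.6 418. ]
```

Emit:
{"name": "drive_tool", "arguments": {"series": [[3,-44,2,0],[3,-44,2,0],[3,-44,2,0],[3,-44,2,0],[3,-44,2,0],[0,0,0,0],[0,0,0,0]]}}

```text
time: 2.95
tool_pos: [512.8, -195.5, 269.3]
tcp_rot: [-3.141, -0.001, 1.571]
contact_force: [0.3, -0.8, -0.1]
grip_width: 92.1
```

```bash
python3 snap.py wrist wtray
```

```text
2.95 [ 512.8 -195.5  269.3] [-3.1410e+00 -1.2000e-03  1.5713e+00] [-0.5   0.36  1.38  0.    1.4  -0.51] [ 0.3 -0.8 -0.1] 92.1
[ 514.4 -128.4  427.8]
```

Emit:
{"name": "drive_tool", "arguments": {"series": [[0,-44,-1,0],[0,-44,-1,0],[0,-44,-1,0],[0,-44,-1,0],[0,-44,0,0],[0,0,0,0],[0,0,0,0]]}}

```text
time: 3.7
tool_pos: [513.3, -415.1, 265.1]
tcp_rot: [-3.141, -0.002, 1.572]
contact_force: [0.7, 0.1, -0.6]
grip_width: 91.6
```

```bash
python3 snap.py wrist wsherd; python3 -c "
import cv2,numpy as np
a=[cv2.imread(f'pics/{n}.png')[:300] for n in ('wbone','wtray','wsherd')]
cv2.imwrite('pics/c1.png',np.vstack(a[:2]));cv2.imwrite('pics/c2.png',a[2])"
```

```text
3.7 [ 513.3 -415.1  265.1] [-3.1411e+00 -1.6000e-03  1.5718e+00] [-0.8   0.58  1.03  0.    1.53 -0.8 ] [ 0.7  0.1 -0.6] 91.6
[ 514.8 -348.1  423.6]
```

View pics/c1.png

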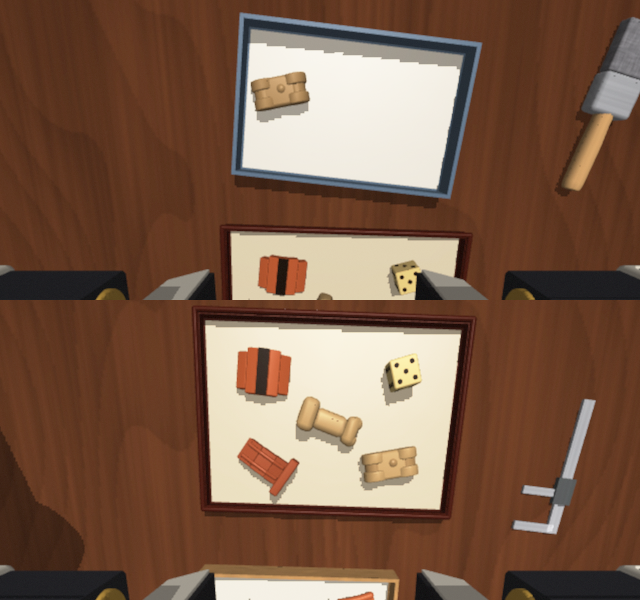

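View pics/c2.png

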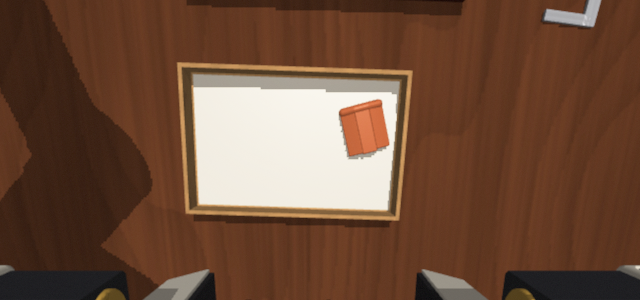

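```bash
cat > m1.py <<'E'
from h import *
c=pickle.load(open("wtray.pkl","rb")); P=cloud(c); 
hsv=cv2.cvtColor(c["image"],cv2.COLOR_BGR2HSV)
Z=P[...,2]
print("floor z",np.median(Z[40:60,330:380]),np.median(Z[190:200,300:400]))
roi=np.zeros((480,640),bool); roi[32:205,212:455]=1
m=((Z>11)&roi).astype(np.uint8)
m=cv2.morphologyEx(m,cv2.MORPH_OPEN,np.ones((3,3)))
n,l,st,ce=cv2.connectedComponentsWithStats(m)
for i in range(1,n):
    if st[i,4]<200: continue
    p=P[l==i]; 
    r=cv2.minAreaRect(p[:,:2].astype(np.float32))
    b=cv2.boxPoints(r); e1=b[1]-b[0]; e2=b[2]-b[1]
    print(ce[i].round(0),st[i,4],"zmax",np.percentile(p[:,2],98).round(1),"ctr",np.round(r[0],1),"e1 len",np.linalg.norm(e1).round(1),"ang",np.degrees(np.arctan2(e1[1],e1[0])).round(1),"e2",np.linalg.norm(e2).round(1))
# top-down height/colour map
s=3;x0,x1,y0,y1=390,670,-225,10
im=np.zeros((int((x1-x0)*1.0*s),int((y1-y0)*s),3),np.uint8)
E
python3 m1.py
```

```text
floor z 4.497410567826904 4.474392615949796
[264.  71.] 2319 zmax 22.9 ctr [481.9 -74.4] e1 len 113.3 ang -32.9 e2 55.4
[404.  72.] 1008 zmax 34.0 ctr [562.7 -84.3] e1 len 32.3 ang -61.9 e2 126.9
[328. 121.] 1657 zmax 33.1 ctr [ 528.1 -113.2] e1 len 66.6 ang -22.1 e2 38.6
[268. 164.] 1558 zmax 31.5 ctr [ 469.1 -141. ] e1 len 59.0 ang -35.9 e2 73.4
[451. 178.] 408 zmax 22.5 ctr [ 602.9 -136.4] e1 len 166.5 ang -25.7 e2 62.3
[390. 164.] 1570 zmax 31.0 ctr [ 569.4 -152.3] e1 len 112.8 ang -3.6 e2 40.8
```

```bash
cat > m2.py <<'E'
from h import *
import sys
c=pickle.load(open("wtray.pkl","rb")); P=cloud(c); Z=P[...,2]
d=c["depth"].astype(np.float32)
rng=cv2.dilate(d,np.ones((3,3)))-cv2.erode(d,np.ones((3,3)))
hsv=cv2.cvtColor(c["image"],cv2.COLOR_BGR2HSV)
for nm,(u,v),zt in [("wall",(264,71),14),("die",(405,70),28),("toe",(328,121),14),("handle",(268,164),13),("knuckle",(390,164),14)]:
    roi=np.zeros((480,640),np.uint8); cv2.circle(roi,(u,v),42,1,-1)
    m=((Z>zt)&(Z<40)&(rng<12)&(roi>0)).astype(np.uint8)
    n,l,st,ce=cv2.connectedComponentsWithStats(m)
    i=l[v,u] or 1+st[1:,4].argmax()
    p=P[l==i].astype(np.float32)
    r=cv2.minAreaRect(p[:,:2]); b=cv2.boxPoints(r); e1=b[1]-b[0]; e2=b[2]-b[1]
    q=p[:,:2]-p[:,:2].mean(0); w,V=np.linalg.eigh(q.T@q)
    print(nm,st[i,4],"z",np.percentile(p[:,2],[2,50,98]).round(1),"rect",np.round(r[0],1),"mean",p[:,:2].mean(0).round(1),"e1",np.linalg.norm(e1).round(1),np.degrees(np.arctan2(e1[1],e1[0])).round(1),"e2",np.linalg.norm(e2).round(1),"pca",np.degrees(np.arctan2(V[1,1],V[0,1])).round(1))
im=rect(c,18,400,650,-220,5,3.2)
im=rect(c,18,395,645,-215,5,2.4)
cv2.imwrite("pics/tr.png",im); print(im.shape)
E
python3 m2.py
```

```text
Traceback (most recent call last):
  File "m2.py", line 13, in <module>
    r=cv2.minAreaRect(p[:,:2]); b=cv2.boxPoints(r); e1=b[1]-b[0]; e2=b[2]-b[1]
cv2.error: OpenCV(4.12.0) /io/opencv/modules/imgproc/src/convhull.cpp:143: error: (-215:Assertion failed) total >= 0 && (depth == CV_32F || depth == CV_32S) in function 'convexHull'
```

```bash
sed -i 's/cv2.minAreaRect(p\[:,:2\])/cv2.minAreaRect(np.ascontiguousarray(p[:,:2]))/' m2.py; python3 m2.py
```

```text
wall 2017 z [14.3 19.7 22.7] rect [460.3 -61.1] mean [461.1 -60.9] e1 54.3 -6.9 e2 42.8 pca 172.5
die 747 z [29.7 32.3 33.9] rect [603.3 -62.8] mean [603.  -62.7] e1 26.3 -74.8 e2 27.1 pca -154.0
toe 1395 z [24.1 27.7 33.2] rect [ 529.  -110.7] mean [ 527.5 -110.1] e1 63.2 -21.0 e2 31.0 pca 159.4
handle 1227 z [19.2 23.  31.4] rect [ 460.8 -152.5] mean [ 462.8 -153.7] e1 56.0 -35.9 e2 41.4 pca 144.4
knuckle 1305 z [22.8 27.4 30.9] rect [ 594.4 -153.5] mean [ 593.8 -153.6] e1 28.2 -80.8 e2 55.8 pca -169.5
(600, 528, 3)
```

View pics/tr.png

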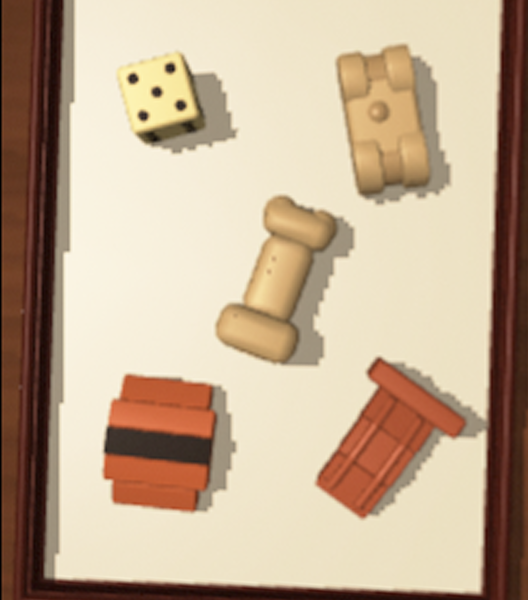

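```bash
cat > m3.py <<'E'
from h import *
c=pickle.load(open("wtray.pkl","rb")); P=cloud(c); Z=P[...,2]
# profile along image columns at u=264 top of tray & at row 120 both sides
for v in range(10,50,2): print(v,P[v,264].round(1),c["image"][v,264])
E
python3 m3.py
python3 - <<'E'
from h import *
def boxm(n,z,lo,hi,roi,name):
    c=pickle.load(open(n+".pkl","rb")); P=cloud(c); Z=P[...,2]
    m=((Z>lo)&(Z<hi)).astype(np.uint8); k=np.zeros_like(m); k[roi[1]:roi[3],roi[0]:roi[2]]=1; m*=k
    cnt,_=cv2.findContours(m,cv2.RETR_EXTERNAL,cv2.CHAIN_APPROX_NONE); q=max(cnt,key=cv2.contourArea)[:,0]
    w=rays(c,q,z)[:,:2].astype(np.float32); r=cv2.minAreaRect(w); b=cv2.boxPoints(r);e1=b[1]-b[0];e2=b[2]-b[1]
    print(name,len(q),np.round(r[0],1),"e1",np.linalg.norm(e1).round(1),np.degrees(np.arctan2(e1[1],e1[0])).round(1),"e2",np.linalg.norm(e2).round(1)); 
boxm("wbone",32,24,40,(220,5,500,210),"bonebox")
boxm("wsherd",32,24,40,(165,55,425,230),"sherdbox")
boxm("wtray",21,14,30,(185,1,485,225),"tray")
boxm("wboard",22,16,30,(230,50,420,215),"board")
c=pickle.load(open("wboard.pkl","rb")); hsv=cv2.cvtColor(c["image"],cv2.COLOR_BGR2HSV)
P=cloud(c)
m=cv2.inRange(hsv,(40,60,20),(95,255,255)); m[:50]=0;m[220:]=0
cnt,_=cv2.findContours(m,cv2.RETR_EXTERNAL,cv2.CHAIN_APPROX_NONE); q=max(cnt,key=cv2.contourArea)
print(cv2.boundingRect(q),cv2.contourArea(q))
r=cv2.minAreaRect(rays(c,q[:,0],12)[:,:2].astype(np.float32)); print("felt",r, cv2.boxPoints(r))
# opening: non-board-colour region in gap
dk=(hsv[...,2]<150)|(m>0); k=np.zeros((480,640),bool);k[82:138,258:318]=1
dk=(dk&k).astype(np.uint8)
cnt,_=cv2.findContours(dk,cv2.RETR_EXTERNAL,cv2.CHAIN_APPROX_NONE); q=max(cnt,key=cv2.contourArea); print(cv2.boundingRect(q))
r=cv2.minAreaRect(rays(c,q[:,0],22)[:,:2].astype(np.float32)); print("open",r)
print("board z",np.median(P[130:150,310:350,2]),"felt z",P[112,287])
im=rect(c,22,430,480,360,410,10); cv2.imwrite("pics/well.png",im)
E
```

```text
10 [463.9  -5.5  21.1] [ 44  55 103]
12 [463.7  -6.9  19.8] [16 25 61]
14 [463.5  -8.3  18.5] [13 18 42]
16 [463.   -9.1  15.3] [30 37 68]
18 [462.1  -9.1   9. ] [ 8 12 31]
20 [461.6  -9.8   4.9] [19 24 48]
22 [461.4 -11.3   3.7] [ 88 103 118]
24 [461.5 -13.6   5.5] [127 148 160]
26 [461.3 -15.2   4.5] [127 147 160]
28 [461.4 -17.3   5.5] [218 239 246]
30 [461.  -18.5   2.9] [219 238 246]
32 [461.  -20.6   3.7] [219 238 246]
34 [461.2 -23.    5.8] [218 238 246]
36 [461.1 -24.8   5.4] [218 238 246]
38 [460.8 -26.2   3.5] [218 238 246]
40 [460.8 -28.2   3.9] [217 237 246]
42 [460.8 -30.1   4. ] [218 238 246]
44 [460.8 -32.3   5.1] [218 238 246]
46 [460.7 -34.    4.4] [217 237 246]
48 [462.8 -39.7  21.9] [112 130 144]
bonebox 777 [534.3 118.3] e1 230.2 -6.5 e2 150.1
sherdbox 745 [ 492.6 -353. ] e1 230.2 -1.8 e2 150.1
tray 938 [ 529.8 -107.6] e1 280.5 -1.9 e2 204.8
board 565 [499.4 354.5] e1 130.1 -83.2 e2 160.1
(268, 92, 38, 39) 1106.5
felt ((455.2184143066406, 380.22216796875), (34.9328727722168, 34.89136505126953), 6.808238983154297) [[435.80704 395.47424]
 [439.94327 360.82892]
 [474.6298  364.9701 ]
 [470.49356 399.61542]]
(267, 90, 39, 41)
open ((455.80072021484375, 380.11883544921875), (35.66114807128906, 35.555171966552734), 7.199497699737549)
board z 22.354228938230932 felt z [455.52913186 379.36647546  11.70195704]
```

View pics/well.png

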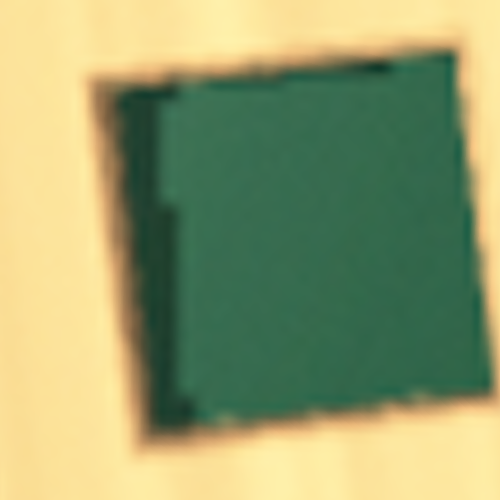

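Emit:
{"name": "drive_tool", "arguments": {"series": [[1.7,33.8,-18,7.67],[1.7,33.8,-18,7.67],[1.7,33.8,-18,7.67],[1.7,33.8,-18,7.67],[1.7,33.8,-18,7.67],[1.7,33.8,-18,7.67],[1.7,33.8,-18,7.67],[1.7,33.8,-18,7.67],[1.7,33.8,-18,7.67],[0,0,0,0],[0,0,0,0]], "hand": 0.5}}

```text
time: 4.85
tool_pos: [527.7, -110.2, 104.4]
tcp_rot: [3.141, 0.0, 2.778]
contact_force: [0.1, 0.1, -0.1]
grip_width: 46.0
```

```bash
python3 snap.py wrist a1
```

```text
4.85 [ 527.7 -110.2  104.4] [3.1415e+00 3.0000e-04 2.7783e+00] [-0.35  0.5   1.65  0.    0.99 -1.56] [ 0.1  0.1 -0.1] 46.0
[465.7 -86.6 262.8]
```

View pics/a1.png

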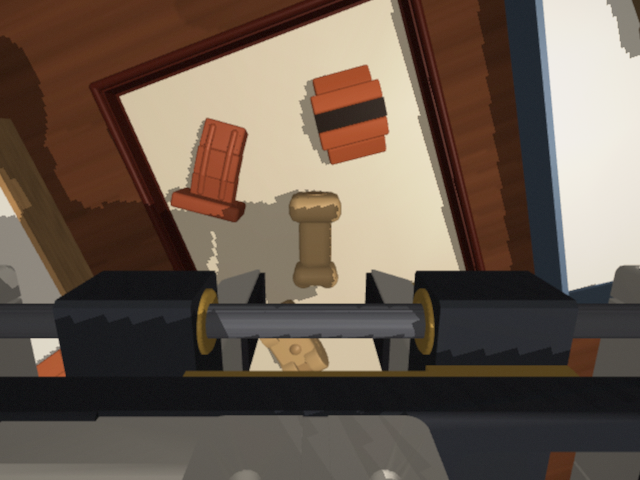

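Emit:
{"name": "drive_tool", "arguments": {"series": [[1,-0.5,-30,0],[0,0,-30,0],[0,0,-20,0],[0,0,-10,0],[0,0,-6,0],[0,0,0,0]]}}

```text
time: 5.5
tool_pos: [529.1, -113.5, 8.0]
tcp_rot: [3.142, 0.001, 2.775]
contact_force: [0.4, 0.4, 0.1]
grip_width: 46.1
```

Emit:
{"name": "drive_tool", "arguments": {"series": [[0,0,0,0],[0,0,0,0],[0,0,0,0],[0,0,0,0],[0,0,0,0],[0,0,0,0]], "hand": 1}}

```text
time: 6.1
tool_pos: [529.2, -113.2, 8.3]
tcp_rot: [3.141, 0.001, 2.775]
contact_force: [0.3, 1.0, 5.9]
grip_width: 21.6
```

Emit:
{"name": "drive_tool", "arguments": {"series": [[0,0,10,0],[0,0,20,0],[0,0,30,0],[0,0,30,0],[0,0,0,0]]}}

```text
time: 6.6
tool_pos: [531.1, -113.9, 102.0]
tcp_rot: [3.141, 0.008, 2.775]
contact_force: [0.3, -0.6, -0.8]
grip_width: 21.9
```

Emit:
{"name": "drive_tool", "arguments": {"series": [[12.5,37.3,0,2.42],[12.5,37.3,0,2.42],[12.5,37.3,0,2.42],[12.5,37.3,0,2.42],[12.5,37.3,0,2.42],[12.5,37.3,0,2.42],[0,0,0,0],[0,0,0,0]]}}

```text
time: 7.4
tool_pos: [603.1, 111.4, 96.8]
tcp_rot: [-3.141, -0.002, 3.03]
contact_force: [0.8, -0.3, -0.7]
grip_width: 21.6
```

```bash
python3 snap.py wrist a2
```

```text
7.4 [603.1 111.4  96.8] [-3.1410e+00 -1.8000e-03  3.0303e+00] [ 0.06  0.62  1.44 -0.    1.08 -1.4 ] [ 0.8 -0.3 -0.7] 21.6
[537.4 118.3 255.3]
```

View pics/a2.png

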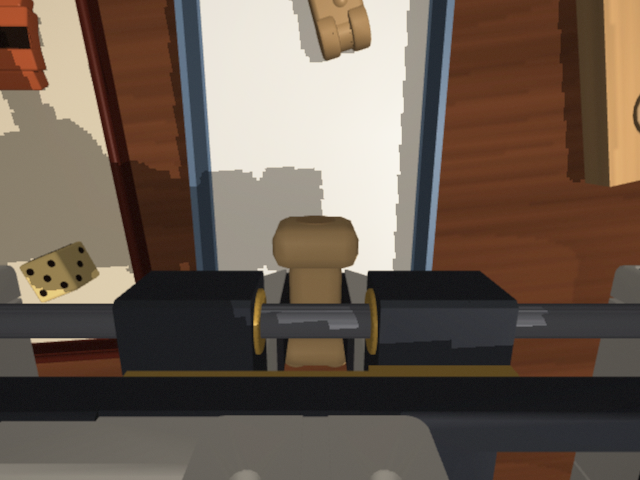

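Emit:
{"name": "drive_tool", "arguments": {"series": [[1,-1,-30,0],[0,0,-30,0],[0,0,-15,0],[0,0,-7,0],[0,0,-4,0],[0,0,0,0],[0,0,0,0]]}}

```text
time: 8.15
tool_pos: [605.5, 109.7, 12.9]
tcp_rot: [3.141, 0.002, 3.029]
contact_force: [0.1, -0.3, -0.7]
grip_width: 22.0
```

Emit:
{"name": "drive_tool", "arguments": {"series": [[0,0,-2,0],[0,0,-1,0],[0,0,0,0]]}}

```text
time: 8.45
tool_pos: [604.8, 109.8, 8.9]
tcp_rot: [3.141, 0.0, 3.029]
contact_force: [0.5, -0.7, -0.0]
grip_width: 22.2
```

Emit:
{"name": "drive_tool", "arguments": {"series": [[0,0,-1,0],[0,0,0,0]]}}

```text
time: 8.65
tool_pos: [604.9, 109.8, 8.4]
tcp_rot: [3.141, 0.001, 3.029]
contact_force: [-1.2, 0.4, 5.0]
grip_width: 21.5
```

Contact (5 N). Release to 40 mm and lift.

Emit:
{"name": "drive_tool", "arguments": {"series": [[0,0,0,0],[0,0,0,0],[0,0,0,0]], "hand": 0.55}}

```text
time: 8.95
tool_pos: [604.7, 109.7, 7.6]
tcp_rot: [3.142, -0.0, 3.029]
contact_force: [0.1, -0.4, 0.8]
grip_width: 39.7
```

Emit:
{"name": "drive_tool", "arguments": {"series": [[0,0,10,0],[0,0,25,0],[0,0,35,0],[0,0,40,0],[-2,-50,0,4],[-2,-50,0,4],[-2,-50,0,4],[-2,-50,0,4],[-2,-50,0,0],[0,-14,0,0],[0,0,0,0],[0,0,0,0]]}}

```text
time: 10.15
tool_pos: [594.8, -153.0, 117.9]
tcp_rot: [3.141, 0.0, -2.975]
contact_force: [0.1, -0.2, -1.4]
grip_width: 41.4
```

```bash
python3 snap.py wrist a3
```

```text
10.15 [ 594.8 -153.   117.9] [ 3.1407e+00  1.0000e-04 -2.9754e+00] [-0.38  0.6   1.41  0.    1.13 -2.11] [ 0.1 -0.2 -1.4] 41.4
[ 529.3 -165.   276.3]
```

View pics/a3.png

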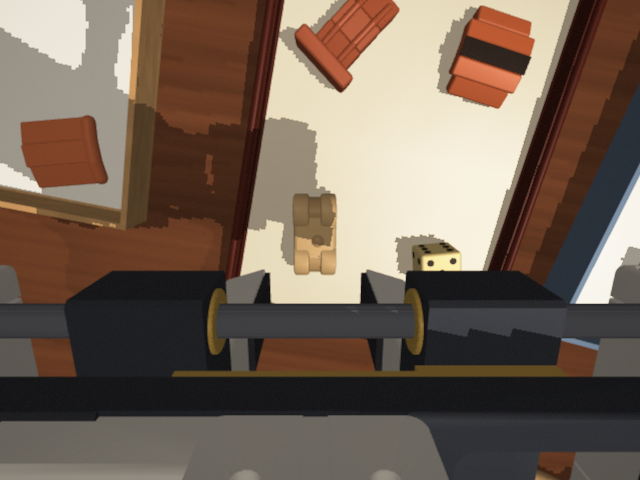

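Emit:
{"name": "drive_tool", "arguments": {"series": [[0,0,-35,0],[0,0,-35,0],[0,0,-20,0],[0,0,-10,0],[0,0,-5,0],[0,0,-3,0],[0,0,0,0],[0,0,0,0]]}}

```text
time: 11.0
tool_pos: [595.5, -154.2, 10.8]
tcp_rot: [-3.141, 0.002, -2.975]
contact_force: [-0.0, 0.6, 0.4]
grip_width: 41.4
```

Emit:
{"name": "drive_tool", "arguments": {"series": [[0,0,0,0],[0,0,0,0],[0,0,0,0],[0,0,0,0],[0,0,0,0]], "hand": 1}}

```text
time: 11.5
tool_pos: [595.1, -154.3, 10.3]
tcp_rot: [-3.141, 0.001, -2.975]
contact_force: [-1.3, -0.1, 6.1]
grip_width: 30.0
```

Emit:
{"name": "drive_tool", "arguments": {"series": [[0,0,10,0],[0,0,25,0],[0,0,30,0],[0,0,30,0],[-10,45,0,-2.7],[-10,45,0,-2.7],[-10,45,0,-2.7],[-10,45,0,-2.7],[-10,45,0,-2.7],[-10,47,0,-2.5],[0,0,0,0],[0,0,0,0]]}}

```text
time: 12.7
tool_pos: [534.5, 118.8, 105.0]
tcp_rot: [-3.141, 0.0, 3.032]
contact_force: [-0.8, -0.8, 0.1]
grip_width: 29.4
```

```bash
python3 snap.py wrist a4; python3 snap.py scene a4s; python3 -c "
import cv2,numpy as np
cv2.imwrite('pics/a4s_.png',cv2.resize(cv2.imread('pics/a4s.png')[120:340,180:480],None,fx=2.6,fy=2.6))"
```

```text
12.7 [534.5 118.8 105. ] [-3.1413e+00  2.0000e-04  3.0319e+00] [ 0.08  0.51  1.63 -0.    1.01 -1.38] [-0.8 -0.8  0.1] 29.4
[468.5 125.6 263.4]
12.75 [535.  117.7 105. ] [-3.1413e+00  4.0000e-04  3.0300e+00] [ 0.08  0.51  1.63 -0.    1.01 -1.38] [-0.3 -0.  -0.7] 29.6
[1000.1  776.7  719.2]
```

View pics/a4.png

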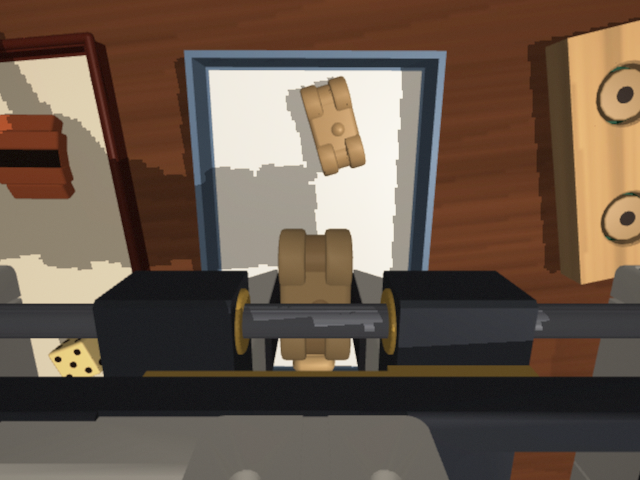

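View pics/a4s_.png

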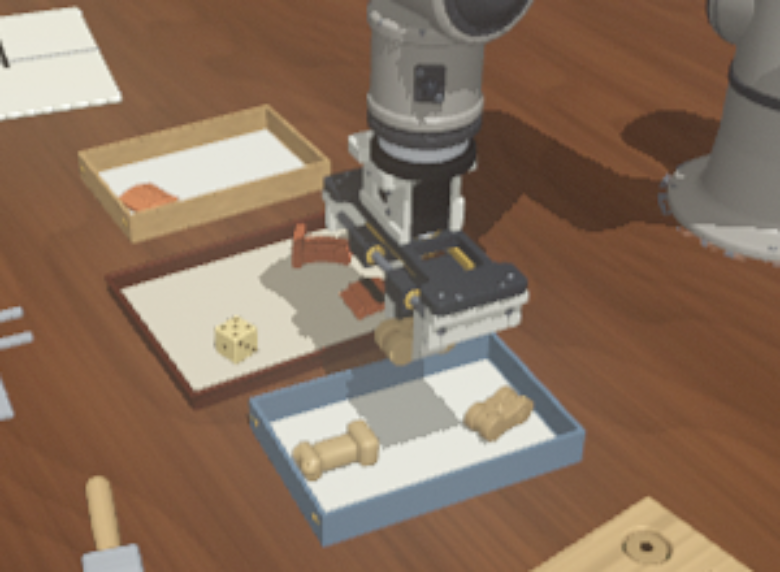

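Run:
```python
from h import *
a=np.radians(-6.5); B=np.array([[np.cos(a),np.sin(a)],[-np.sin(a),np.cos(a)]]); o=np.array([534.3,118.3])
c=pickle.load(open("a4.pkl","rb"))
for uv,z in [((335,175),15),((362,164),15),((325,85),20)]: print("kept",uv,(B@(rays(c,uv,z)[0,:2]-o)).round(1))
print("held far", (B@(rays(c,(315,228),115)[0,:2]-o)).round(1))
c=pickle.load(open("a4s.pkl","rb"))
for uv,z in [((326,285),18),((325,296),10),((294,299),18)]: print("toe",uv,(B@(rays(c,uv,z)[0,:2]-o)).round(1))
```

```text
kept (335, 175) [-43.1  13.1]
kept (362, 164) [-50.4  30.8]
kept (325, 85) [-98.4   5.8]
held far [-30.7  -0.1]
toe (326, 285) [24.5 -6.5]
toe (325, 296) [37.5 15.7]
toe (294, 299) [103.3   5.3]
```

Emit:
{"name": "drive_tool", "arguments": {"series": [[-2,0,-35,0],[0,0,-30,0],[0,0,-15,0],[0,0,-7,0],[0,0,-4,0],[0,0,0,0],[0,0,0,0]]}}

```text
time: 13.5
tool_pos: [533.6, 117.7, 14.6]
tcp_rot: [3.141, 0.002, 3.028]
contact_force: [0.3, -0.2, -0.2]
grip_width: 29.9
```

Emit:
{"name": "drive_tool", "arguments": {"series": [[0,0,-1,0],[0,0,-1,0],[0,0,0,0]]}}

```text
time: 13.8
tool_pos: [532.9, 118.0, 11.9]
tcp_rot: [3.141, 0.0, 3.029]
contact_force: [-0.4, 0.5, -0.8]
grip_width: 29.3
```

Emit:
{"name": "drive_tool", "arguments": {"series": [[0,0,-1,0],[0,0,0,0]]}}

```text
time: 14.0
tool_pos: [532.8, 118.0, 10.7]
tcp_rot: [3.142, -0.0, 3.029]
contact_force: [-0.4, 0.1, -0.3]
grip_width: 29.7
```

Emit:
{"name": "drive_tool", "arguments": {"series": [[0,0,-0.7,0],[0,0,0,0]]}}

```text
time: 14.2
tool_pos: [532.8, 118.0, 10.3]
tcp_rot: [3.141, 0.0, 3.029]
contact_force: [-1.0, -0.0, 3.0]
grip_width: 29.5
```

Emit:
{"name": "drive_tool", "arguments": {"series": [[0,0,0,0],[0,0,0,0],[0,0,0,0]], "hand": 0.54}}

```text
time: 14.5
tool_pos: [532.8, 117.9, 9.9]
tcp_rot: [3.142, -0.0, 3.029]
contact_force: [0.7, 0.7, -0.0]
grip_width: 41.8
```

Emit:
{"name": "drive_tool", "arguments": {"series": [[0,0,10,0],[0,0,25,0],[0,0,35,0],[0,0,35,0],[-12.3,-45,0,-4.9],[-12.3,-45,0,-4.9],[-12.3,-45,0,-4.9],[-12.3,-45,0,-4.9],[-12.3,-45,0,-4.9],[-12.3,-44,0,-4.9],[0,0,0,0],[0,0,0,0]]}}

```text
time: 15.7
tool_pos: [458.8, -151.9, 115.6]
tcp_rot: [3.141, 0.0, 2.513]
contact_force: [1.1, 0.0, -0.4]
grip_width: 42.2
```

```bash
python3 snap.py wrist a5
```

```text
15.7 [ 458.8 -151.9  115.6] [3.1412e+00 5.0000e-04 2.5134e+00] [-0.48  0.39  1.79  0.    0.96 -1.42] [ 1.1  0.  -0.4] 42.2
[ 405.3 -112.6  274. ]
```

View pics/a5.png

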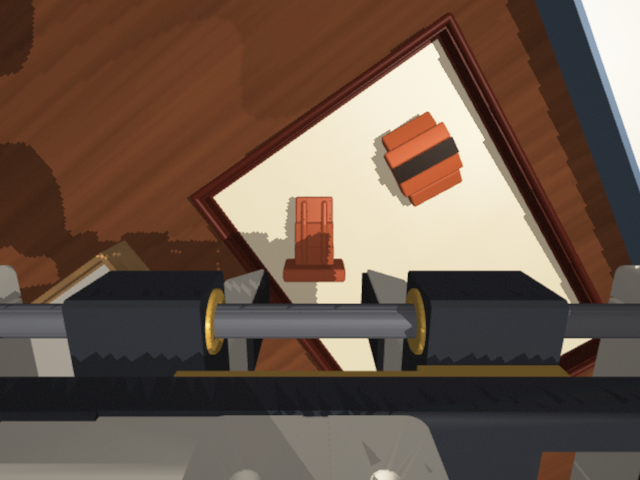

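Emit:
{"name": "drive_tool", "arguments": {"series": [[0,0,-35,0],[0,0,-35,0],[0,0,-20,0],[0,0,-10,0],[0,0,-5,0],[0,0,-2,0],[0,0,0,0],[0,0,0,0]]}}

```text
time: 16.55
tool_pos: [459.6, -151.2, 8.9]
tcp_rot: [3.141, 0.002, 2.516]
contact_force: [0.9, -0.4, 0.4]
grip_width: 42.5
```

Emit:
{"name": "drive_tool", "arguments": {"series": [[0,0,0,0],[0,0,0,0],[0,0,0,0],[0,0,0,0],[0,0,0,0]], "hand": 1}}

```text
time: 17.05
tool_pos: [459.2, -151.3, 8.3]
tcp_rot: [3.141, 0.001, 2.515]
contact_force: [0.2, 0.6, 3.2]
grip_width: 27.3
```

Emit:
{"name": "drive_tool", "arguments": {"series": [[0,0,10,0],[0,0,25,0],[0,0,30,0],[0,0,30,0],[-8,-40,0,6.8],[-8,-40,0,6.8],[-8,-40,0,6.8],[-8,-40,0,6.8],[-7.6,-39.5,0,6.8],[0,0,0,0],[0,0,0,0]]}}

```text
time: 18.15
tool_pos: [418.8, -350.8, 103.0]
tcp_rot: [3.141, -0.0, 3.106]
contact_force: [0.9, 0.5, 0.1]
grip_width: 26.7
```

```bash
python3 snap.py wrist a6
```

```text
18.15 [ 418.8 -350.8  103. ] [ 3.1406e+00 -5.0000e-04  3.1058e+00] [-0.84  0.51  1.63  0.    1.   -2.37] [0.9 0.5 0.1] 26.7
[ 352.5 -349.2  261.5]
```

View pics/a6.png

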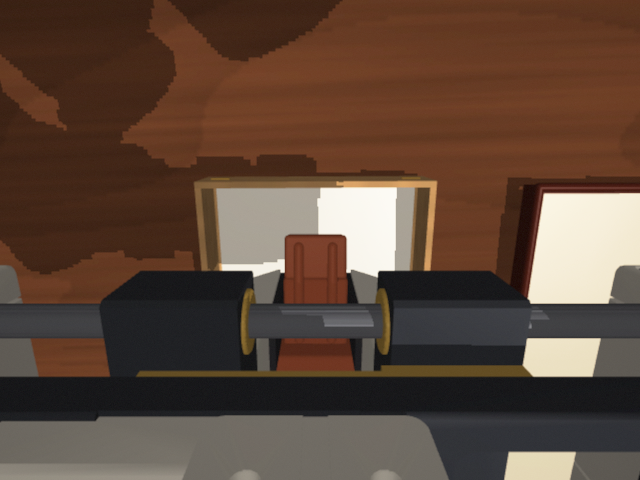

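Run:
```python
from h import *
c=pickle.load(open("a6.pkl","rb")); P=cloud(c)
print(rays(c,(315,235),117)[0].round(1),P[238,315].round(1), rays(c,(315,187),32)[0].round(1))
```

```text
[ 389.8 -350.4  117. ] [ 391.7 -350.5  114.7] [ 381.  -350.1   32. ]
```

Emit:
{"name": "drive_tool", "arguments": {"series": [[1,0,-35,0],[0,0,-30,0],[0,0,-15,0],[0,0,-8,0],[0,0,-4,0],[0,0,0,0],[0,0,0,0]]}}

```text
time: 18.9
tool_pos: [421.0, -350.8, 11.9]
tcp_rot: [-3.141, 0.001, 3.109]
contact_force: [-0.1, 0.2, -0.2]
grip_width: 26.8
```

Emit:
{"name": "drive_tool", "arguments": {"series": [[0,0,-1,0],[0,0,-1,0],[0,0,0,0]]}}

```text
time: 19.2
tool_pos: [420.4, -350.7, 9.2]
tcp_rot: [-3.141, 0.0, 3.109]
contact_force: [1.0, -0.7, -1.1]
grip_width: 27.3
```

Emit:
{"name": "drive_tool", "arguments": {"series": [[0,0,-0.8,0],[0,0,0,0]]}}

```text
time: 19.4
tool_pos: [420.5, -350.7, 8.4]
tcp_rot: [-3.141, 0.0, 3.109]
contact_force: [-0.2, 0.8, 0.8]
grip_width: 26.8
```

Emit:
{"name": "drive_tool", "arguments": {"series": [[0,0,-0.5,0],[0,0,0,0]]}}

```text
time: 19.6
tool_pos: [420.5, -350.8, 8.3]
tcp_rot: [-3.141, 0.0, 3.109]
contact_force: [-1.3, 1.0, 5.1]
grip_width: 26.8
```

Emit:
{"name": "drive_tool", "arguments": {"series": [[0,0,0,0],[0,0,0,0],[0,0,0,0]], "hand": 0.41}}

```text
time: 19.9
tool_pos: [420.4, -350.5, 7.6]
tcp_rot: [3.141, -0.0, 3.109]
contact_force: [0.1, -0.1, -0.5]
grip_width: 46.3
```

Emit:
{"name": "drive_tool", "arguments": {"series": [[0,0,10,0],[0,0,25,0],[0,0,35,0],[0,0,35,0],[6.6,48,0,-0.85],[6.6,48,0,-0.85],[6.6,48,0,-0.85],[6.6,48,0,-0.85],[6.6,48,0,-0.85],[6.6,49.5,0,-0.85],[0,0,0,0],[0,0,0,0]]}}

```text
time: 21.1
tool_pos: [460.3, -60.2, 113.3]
tcp_rot: [-3.141, 0.001, 3.023]
contact_force: [0.2, -1.3, -0.1]
grip_width: 54.3
```

```bash
python3 snap.py wrist a7
```

```text
21.1 [460.3 -60.2 113.3] [-3.1412e+00  9.0000e-04  3.0235e+00] [-0.3   0.37  1.85 -0.    0.93 -1.75] [ 0.2 -1.3 -0.1] 54.3
[394.2 -52.8 271.7]
```

View pics/a7.png

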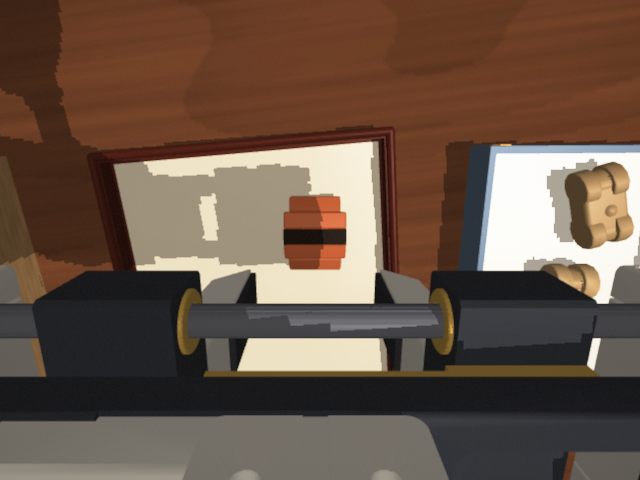

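Emit:
{"name": "drive_tool", "arguments": {"series": [[0,-1,-35,0],[0,0,-30,0],[0,0,-15,0],[0,0,-8,0],[0,0,0,0]]}}

```text
time: 21.65
tool_pos: [459.6, -63.3, 24.1]
tcp_rot: [3.141, -0.001, 3.018]
contact_force: [0.1, -0.9, 0.8]
grip_width: 54.5
```

Emit:
{"name": "drive_tool", "arguments": {"series": [[0,0,-6,0],[0,0,-6,0],[0,0,-4,0],[0,0,-2,0],[0,0,0,0]]}}

```text
time: 22.15
tool_pos: [459.9, -62.0, 6.6]
tcp_rot: [3.141, -0.0, 3.02]
contact_force: [0.1, -0.3, -0.3]
grip_width: 54.0
```

Emit:
{"name": "drive_tool", "arguments": {"series": [[0,0,0,0],[0,0,0,0],[0,0,0,0],[0,0,0,0],[0,0,0,0]], "hand": 1}}

```text
time: 22.65
tool_pos: [460.2, -62.1, 6.9]
tcp_rot: [3.142, 0.0, 3.02]
contact_force: [0.1, 0.2, 0.5]
grip_width: 43.6
```

Emit:
{"name": "drive_tool", "arguments": {"series": [[0,0,5,0],[0,0,5,0],[0,0,15,0],[0,0,0,0]]}}

```text
time: 23.05
tool_pos: [461.1, -62.5, 33.3]
tcp_rot: [-3.141, 0.003, 3.02]
contact_force: [-0.2, -0.5, -1.3]
grip_width: 43.4
```

Emit:
{"name": "drive_tool", "arguments": {"series": [[0,0,25,0],[0,0,30,0],[0,0,20,0],[5.3,-48,0,0.85],[5.3,-48,0,0.85],[5.3,-48,0,0.85],[5.3,-48,0,0.85],[5.3,-48,0,0.85],[4.5,-50,0,0.85],[0,0,0,0],[0,0,0,0]]}}

```text
time: 24.15
tool_pos: [490.3, -352.5, 105.7]
tcp_rot: [3.14, -0.001, 3.107]
contact_force: [-0.1, 0.8, -1.2]
grip_width: 43.4
```

```bash
python3 snap.py wrist a8; python3 snap.py side a8s;  python3 - <<'E'
from h import *
a=np.radians(-1.8); B=np.array([[np.cos(a),np.sin(a)],[-np.sin(a),np.cos(a)]]); o=np.array([492.6,-353.])
c=pickle.load(open("wsherd.pkl","rb"))
for uv,z in [((340,108),12),((348,157),8),((388,147),8),((381,100),12)]: print("kept",uv,(B@(rays(c,uv,z)[0,:2]-o)).round(1))
c=pickle.load(open("a8.pkl","rb"));P=cloud(c)
cv2.imwrite("pics/a8c.png",np.vstack([c["image"][60:400],]))
im=cv2.imread("pics/a8s.png")[280:440,340:540]; cv2.imwrite("pics/a8sc.png",cv2.resize(im,None,fx=3.5,fy=3.5))
E
```

```text
24.15 [ 490.3 -352.5  105.7] [ 3.1403e+00 -1.1000e-03  3.1067e+00] [-0.75  0.6   1.46  0.    1.09 -2.29] [-0.1  0.8 -1.2] 43.4
[ 424.  -350.9  264.2]
24.2 [ 490.4 -351.2  105.9] [ 3.1399e+00 -1.3000e-03  3.1082e+00] [-0.75  0.6   1.46  0.    1.09 -2.29] [ 0.4  0.3 -1. ] 43.4
[ -30.6 -654.4  687.6]
kept (340, 108) [47.  38.8]
kept (348, 157) [ 58.6 -11.7]
kept (388, 147) [101.7   0.4]
kept (381, 100) [89.6 48.1]
```

View pics/a8.png

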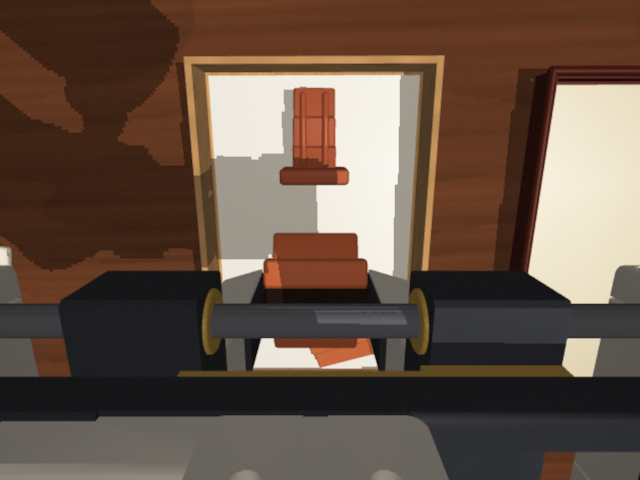

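View pics/a8sc.png

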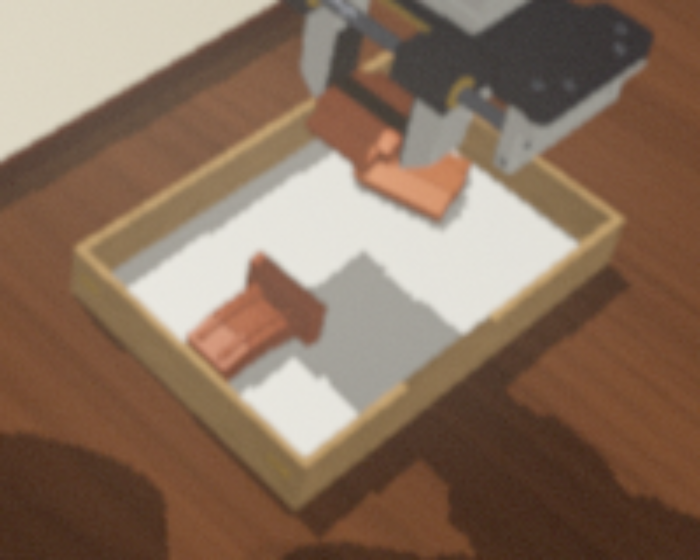

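Emit:
{"name": "drive_tool", "arguments": {"series": [[3,-6,-35,0],[0,0,-30,0],[0,0,-18,0],[0,0,-8,0],[0,0,-4,0],[0,0,0,0],[0,0,0,0]]}}

```text
time: 24.95
tool_pos: [494.6, -358.1, 12.9]
tcp_rot: [-3.14, 0.002, 3.109]
contact_force: [0.0, -1.1, -0.7]
grip_width: 43.7
```

Emit:
{"name": "drive_tool", "arguments": {"series": [[0,0,-1,0],[0,0,-1,0],[0,0,0,0]]}}

```text
time: 25.25
tool_pos: [494.0, -358.0, 10.0]
tcp_rot: [-3.141, 0.0, 3.109]
contact_force: [-0.1, -0.1, -0.7]
grip_width: 43.7
```

Emit:
{"name": "drive_tool", "arguments": {"series": [[0,0,-0.8,0],[0,0,0,0]]}}

```text
time: 25.45
tool_pos: [493.9, -357.9, 8.9]
tcp_rot: [3.141, -0.0, 3.109]
contact_force: [-0.2, -0.7, -0.8]
grip_width: 43.5
```

Emit:
{"name": "drive_tool", "arguments": {"series": [[0,0,-1,0],[0,0,0,0]]}}

```text
time: 25.65
tool_pos: [493.9, -357.8, 7.8]
tcp_rot: [3.141, -0.0, 3.109]
contact_force: [0.8, -0.3, -0.1]
grip_width: 43.8
```

Emit:
{"name": "drive_tool", "arguments": {"series": [[0,0,-0.7,0],[0,0,0,0]]}}

```text
time: 25.85
tool_pos: [493.9, -357.9, 7.1]
tcp_rot: [3.141, -0.0, 3.109]
contact_force: [0.2, -0.0, -0.6]
grip_width: 43.4
```

Emit:
{"name": "drive_tool", "arguments": {"series": [[0,0,-0.5,0],[0,0,0,0]]}}

```text
time: 26.05
tool_pos: [494.0, -357.9, 6.9]
tcp_rot: [3.142, 0.0, 3.109]
contact_force: [-0.2, 1.3, 0.5]
grip_width: 43.2
```

Emit:
{"name": "drive_tool", "arguments": {"series": [[0,0,0,0],[0,0,0,0],[0,0,0,0]], "hand": 0.41}}

```text
time: 26.35
tool_pos: [494.0, -357.9, 6.7]
tcp_rot: [3.142, 0.0, 3.109]
contact_force: [0.4, 0.8, -0.1]
grip_width: 53.8
```

Emit:
{"name": "drive_tool", "arguments": {"series": [[0,0,10,0],[0,0,25,0],[0,0,40,0],[0,0,35,0],[15.6,42.2,0,2.43],[15.6,42.2,0,2.43],[15.6,42.2,0,2.43],[15.6,42.2,0,2.43],[15.6,42.2,0,2.43],[15.6,42.2,0,2.43],[15.6,42.2,0,2.43],[0,0,0,0]]}}

```text
time: 27.55
tool_pos: [604.6, -57.2, 117.6]
tcp_rot: [3.141, 0.002, -2.871]
contact_force: [-0.0, -0.4, 0.2]
grip_width: 54.0
```

Emit:
{"name": "drive_tool", "arguments": {"series": [[0,0,0,0],[0,0,0,0]], "hand": 0.54}}

```text
time: 27.75
tool_pos: [603.0, -63.4, 117.1]
tcp_rot: [-3.141, 0.0, -2.878]
contact_force: [-0.1, -0.6, -1.0]
grip_width: 44.0
```

```bash
python3 snap.py wrist a9;python3 snap.py side a9s
python3 - <<'E'
import cv2
im=cv2.imread("pics/a9s.png")[200:440,220:540]; cv2.imwrite("pics/a9sc.png",cv2.resize(im,None,fx=2.4,fy=2.4))
E
```

```text
27.75 [603.  -63.4 117.1] [-3.1412  0.     -2.8783] [-0.23  0.59  1.44 -0.    1.12 -2.06] [-0.1 -0.6 -1. ] 44.0
[538.9 -81.7 275.5]
27.8 [602.9 -63.8 117. ] [-3.1413  0.     -2.8791] [-0.23  0.59  1.44 -0.    1.11 -2.06] [-0.7 -0.3 -0.3] 42.9
[ -30.6 -654.4  687.6]
```

View pics/a9.png

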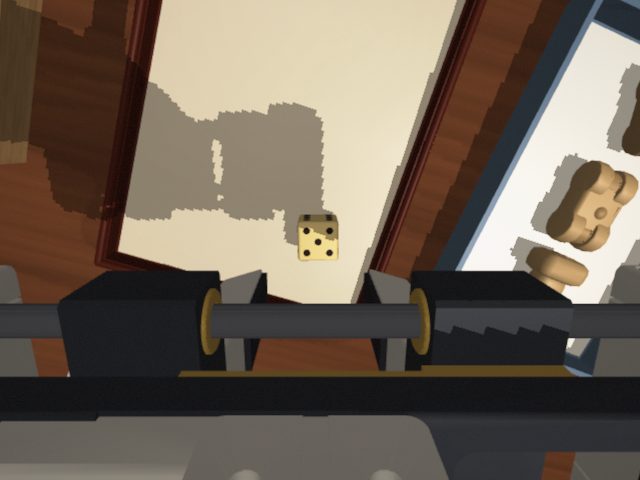

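View pics/a9sc.png

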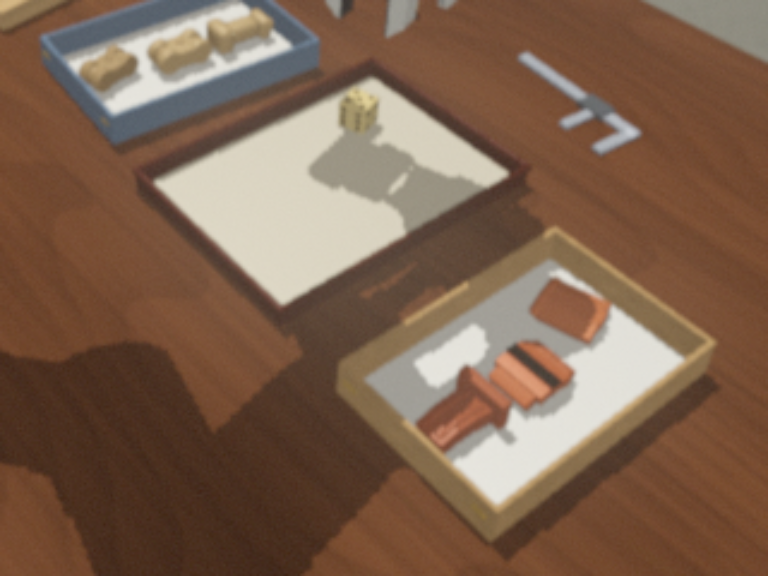

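Emit:
{"name": "drive_tool", "arguments": {"series": [[0,0,-35,0],[0,0,-30,0],[0,0,-18,0],[0,0,-8,0],[0,0,-6,0],[0,0,-2,0],[0,0,0,0],[0,0,0,0]]}}

```text
time: 28.65
tool_pos: [603.8, -62.7, 18.7]
tcp_rot: [-3.141, 0.001, -2.877]
contact_force: [0.1, 0.1, -0.2]
grip_width: 42.3
```

Emit:
{"name": "drive_tool", "arguments": {"series": [[0,0,-1,0],[0,0,0,0],[0,0,0,0]]}}

```text
time: 28.95
tool_pos: [603.3, -62.5, 17.0]
tcp_rot: [-3.142, 0.0, -2.877]
contact_force: [0.9, 0.8, -0.3]
grip_width: 42.3
```

Emit:
{"name": "drive_tool", "arguments": {"series": [[0,0,0,0],[0,0,0,0],[0,0,0,0],[0,0,0,0],[0,0,0,0]], "hand": 1}}

```text
time: 29.45
tool_pos: [603.2, -62.4, 16.7]
tcp_rot: [3.141, 0.0, -2.877]
contact_force: [0.0, 1.0, 0.4]
grip_width: 28.0
```

Emit:
{"name": "drive_tool", "arguments": {"series": [[0,0,5,0],[0,0,10,0],[0,0,25,0],[0,0,30,0],[0,0,30,0],[0,0,0,0]]}}

```text
time: 30.05
tool_pos: [605.9, -63.1, 122.3]
tcp_rot: [-3.137, 0.008, -2.877]
contact_force: [-0.6, 0.0, -0.4]
grip_width: 27.5
```

```bash
python3 snap.py wrist b1
```

```text
30.05 [605.9 -63.1 122.3] [-3.1372  0.0083 -2.8772] [-0.23  0.58  1.43  0.    1.12 -2.06] [-0.6  0.  -0.4] 27.5
[540.4 -81.2 280.1]
```

View pics/b1.png

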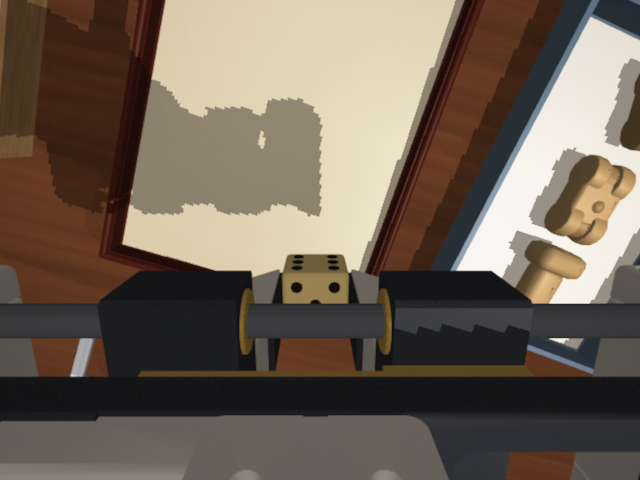

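Emit:
{"name": "drive_tool", "arguments": {"series": [[-13.4,40.25,0,-0.75],[-13.4,40.25,0,-0.75],[-13.4,40.25,0,-0.75],[-13.4,40.25,0,-0.75],[-13.4,40.25,0,-0.75],[-13.4,40.25,0,-0.75],[-13.4,40.25,0,-0.75],[-13.4,40.25,0,-0.75],[-13.4,40.25,0,-0.75],[-13.4,40.25,0,-0.75],[-13.4,40.25,0,-0.7],[0,0,0,0]]}}

```text
time: 31.3
tool_pos: [453.1, 384.3, 115.8]
tcp_rot: [3.141, -0.001, -3.016]
contact_force: [-0.1, -1.1, -1.1]
grip_width: 27.6
```

Emit:
{"name": "drive_tool", "arguments": {"series": [[0,0,-30,0],[0,0,-20,0],[0,0,0,0],[0,0,0,0],[0,0,0,0],[0,0,0,0]]}}

```text
time: 31.9
tool_pos: [456.6, 380.4, 68.0]
tcp_rot: [3.141, 0.002, -3.021]
contact_force: [-0.8, 0.6, -1.1]
grip_width: 27.7
```

```bash
python3 snap.py wrist b2
```

```text
31.9 [456.6 380.4  68. ] [ 3.1406e+00  1.9000e-03 -3.0208e+00] [ 0.57  0.63  1.52  0.    0.99 -1.13] [-0.8  0.6 -1.1] 27.7
[390.3 371.4 226.2]
```

View pics/b2.png

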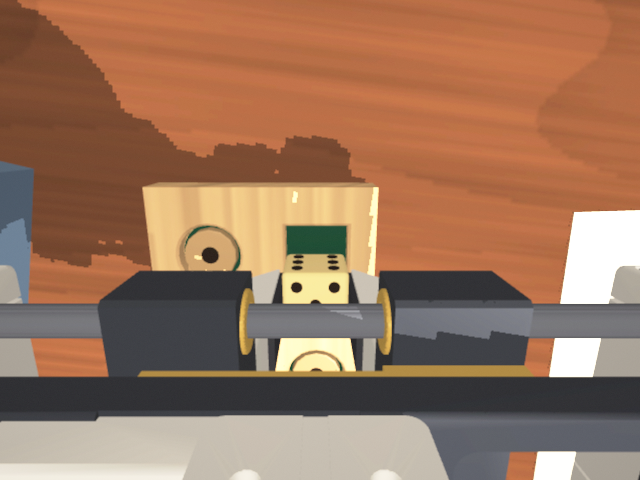

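Run:
```python
from h import *
c=pickle.load(open("b2.pkl","rb"))
y=np.pi-3.0208+0; yaw=-3.0208
ex=np.array([np.cos(yaw),np.sin(yaw)]); ey=np.array([np.sin(yaw),-np.cos(yaw)])
t=np.array([456.6,380.4])
def f(uv,z): 
    d=rays(c,uv,z)[0,:2]-t; return (d@ex).round(1),(d@ey).round(1)
print("die side bottom", f((283,254),55.5),f((347,254),55.5))
print("die side top", f((282,272),83.3),f((348,272),83.3))
print("well far edge",f((286,225),22),f((347,225),22)," edge row 250",f((286,250),22),f((347,250),22))
print("world well edge mid",rays(c,(316.5,225),22))
w=np.array([455.8,380.1]); print("well in tool",(w-t)@ex,(w-t)@ey, "edge should be +18")
```

```text
die side bottom (np.float64(12.8), np.float64(-16.3)) (np.float64(12.8), np.float64(14.6))
die side top (np.float64(13.9), np.float64(-14.4)) (np.float64(13.8), np.float64(12.7))
well far edge (np.float64(19.4), np.float64(-17.3)) (np.float64(19.4), np.float64(17.3))  edge row 250 (np.float64(4.6), np.float64(-17.6)) (np.float64(4.6), np.float64(17.6))
world well edge mid [[437.33214688 378.08845789  22.        ]]
well in tool 0.8303204838082675 -0.20141473175613406 edge should be +18
```

Emit:
{"name": "drive_tool", "arguments": {"series": [[-1.5,0.5,-15,0],[0,0,-10,0],[0,0,-5,0],[0,0,0,0],[0,0,0,0]]}}

```text
time: 32.45
tool_pos: [454.5, 380.9, 37.0]
tcp_rot: [3.141, 0.0, -3.02]
contact_force: [0.4, 0.7, -1.0]
grip_width: 27.6
```

Emit:
{"name": "drive_tool", "arguments": {"series": [[0,0,-3,0],[0,0,-3,0],[0,0,0,0],[0,0,0,0]]}}

```text
time: 32.85
tool_pos: [454.3, 380.8, 30.7]
tcp_rot: [3.142, -0.0, -3.02]
contact_force: [-0.3, -0.1, -0.7]
grip_width: 27.9
```

Emit:
{"name": "drive_tool", "arguments": {"series": [[0,0,-2,0],[0,0,-2,0],[0,0,0,0]]}}

```text
time: 33.15
tool_pos: [454.1, 380.6, 26.4]
tcp_rot: [-3.141, -0.001, -3.02]
contact_force: [0.0, 0.1, -0.5]
grip_width: 27.7
```

Emit:
{"name": "drive_tool", "arguments": {"series": [[0,0,-1,0],[0,0,0,0]]}}

```text
time: 33.35
tool_pos: [454.3, 380.7, 25.6]
tcp_rot: [3.142, -0.0, -3.02]
contact_force: [0.2, -0.0, 0.1]
grip_width: 27.7
```

Emit:
{"name": "drive_tool", "arguments": {"series": [[0,0,-0.7,0],[0,0,0,0]]}}

```text
time: 33.55
tool_pos: [454.3, 380.8, 25.0]
tcp_rot: [3.142, -0.0, -3.02]
contact_force: [-1.2, 0.3, -0.6]
grip_width: 27.6
```

Emit:
{"name": "drive_tool", "arguments": {"series": [[0,0,-0.6,0],[0,0,0,0]]}}

```text
time: 33.75
tool_pos: [454.3, 380.8, 24.7]
tcp_rot: [3.141, 0.0, -3.02]
contact_force: [-0.3, -0.6, 2.7]
grip_width: 27.6
```

Emit:
{"name": "drive_tool", "arguments": {"series": [[0,0,0,0],[0,0,0,0],[0,0,0,0]], "hand": 0.5}}

```text
time: 34.05
tool_pos: [454.3, 380.8, 24.3]
tcp_rot: [3.142, -0.0, -3.02]
contact_force: [0.2, -0.9, -1.0]
grip_width: 44.8
```

Emit:
{"name": "drive_tool", "arguments": {"series": [[0,0,10,0],[0,0,25,0],[0,0,35,0],[0,0,35,0],[0,-40,25,-8],[0,-45,25,-8],[0,-30,25,-8],[0,0,0,-8],[0,0,0,-8],[0,0,0,-8],[0,0,0,-8],[0,0,0,-8]]}}

```text
time: 35.25
tool_pos: [454.3, 267.0, 204.5]
tcp_rot: [3.141, 0.0, 2.14]
contact_force: [-0.2, -0.8, 0.1]
grip_width: 46.0
```

Emit:
{"name": "drive_tool", "arguments": {"series": [[0,0,0,-8],[0,0,0,-8],[0,0,0,-8],[0,0,0,0],[0,0,0,0],[0,0,0,0]]}}

```text
time: 35.85
tool_pos: [454.3, 267.1, 204.0]
tcp_rot: [3.141, -0.0, 1.73]
contact_force: [0.3, 0.3, -0.4]
grip_width: 46.1
```

```bash
python3 snap.py wrist b3; python3 snap.py scene b3s; python3 snap.py side b3d
python3 - <<'E'
from h import *
c=pickle.load(open("b3.pkl","rb")); P=cloud(c); d=c["depth"].astype(np.float32)
k=np.ones((3,3)); rng=cv2.dilate(d,k)-cv2.erode(d,k)
near=np.hypot(P[...,0]-455.8,P[...,1]-380.1)<30
m=near&(P[...,2]>34)&(rng<10)
if m.sum(): p=P[m].astype(np.float32); r=cv2.minAreaRect(np.ascontiguousarray(p[:,:2])); print(m.sum(),r,np.median(p[:,2]))
im=cv2.imread("pics/b3s.png")[150:410,190:500]; cv2.imwrite("pics/b3sc.png",cv2.resize(im,None,fx=2.3,fy=2.3))
im=cv2.imread("pics/b3d.png")[150:430,170:530]; cv2.imwrite("pics/b3dc.png",cv2.resize(im,None,fx=2.1,fy=2.1))
E
```

```text
35.85 [454.3 267.1 204. ] [ 3.1412e+00 -1.0000e-04  1.7296e+00] [ 0.39  0.36  1.56 -0.    1.22  0.23] [ 0.3  0.3 -0.4] 46.1
[445.  333.5 362.4]
35.9 [454.3 267.  203.9] [ 3.1413 -0.      1.729 ] [ 0.39  0.36  1.56 -0.    1.22  0.23] [1.2 1.2 0.1] 45.9
[1000.1  776.7  719.2]
35.95 [454.3 267.1 203.8] [ 3.1414 -0.      1.7285] [ 0.39  0.37  1.56 -0.    1.22  0.23] [-0.2 -0.9  0.2] 45.7
[ -30.6 -654.4  687.6]
1109 ((455.1505126953125, 379.8872985839844), (26.126142501831055, 27.019489288330078), 6.852371692657471) 40.268494
```

View pics/b3.png

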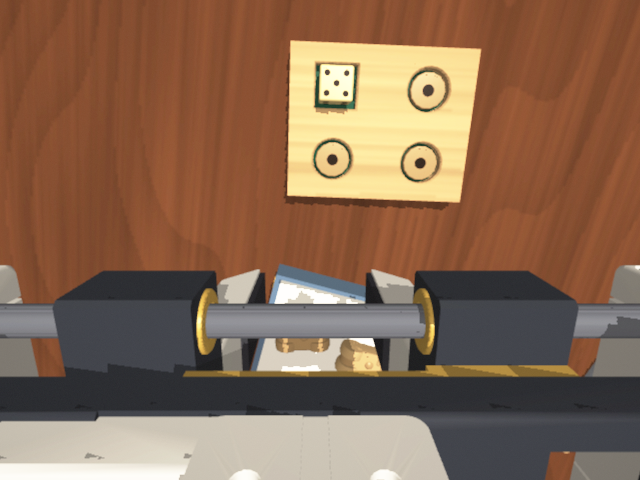

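View pics/b3sc.png

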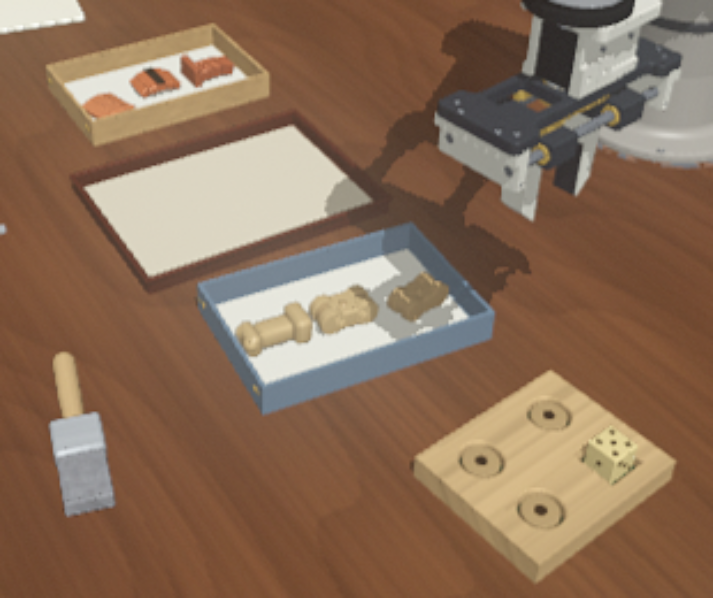

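View pics/b3dc.png

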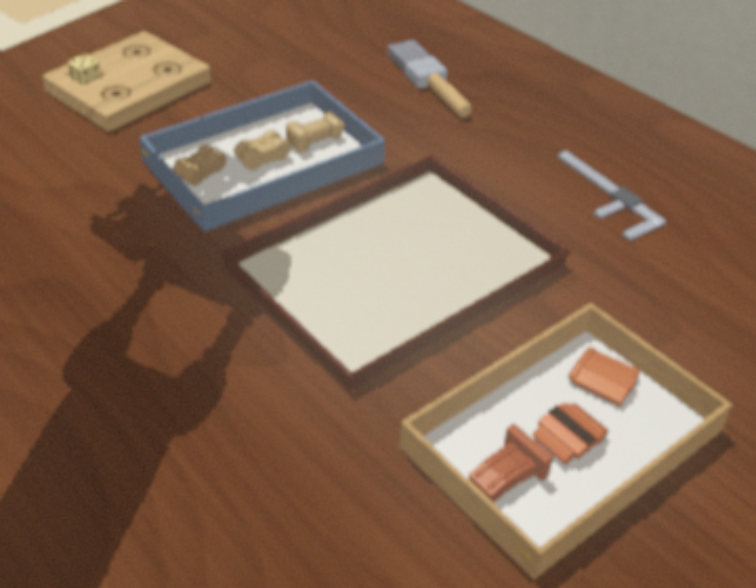

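```bash
python3 -c "
from plant import job; print(job.close_job())"
```

```text
the job is handed in; nothing more can be done
None
```

The job is handed in at about 36 s of the 144 s allowed, with all five finds in place. No verdict was reported.

- **Sherds:** the jug handle and the wall sherd lie in a row on the floor of the sherd box, beside the sherd already there.
- **Bones:** the toe bone and the knucklebone lie on the floor of the bone box, beside the one already there.
- **Setting down:** I lowered each piece until light contact of 5 N or less. The wall sherd showed no clear contact force, so I released it at the height at which it was gripped.
- **Die:** it is in the square well. The last depth view put its top at 40.3 mm (40 mm is fully home), its centre about 0.7 mm from the well's axis, and its sides square to the well within 0.5°.

In the last pictures the tray is empty, nothing is piled, the earlier pieces look unmoved and the gripper is clear of everything. In the boxes I checked heights and the earlier pieces by eye only, not by measurement. No check failed or disagreed beyond the 2–3 mm camera and arm errors.

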